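Seat the nest plate on the rotary indexer

ROBOT

A 6-joint arm with a two-finger parallel gripper is mounted at the origin on the work surface. World frame = base frame: x ahead of the robot, y to its left, z up, the work surface at z = 0. Lengths are in mm, angles in rad, forces in N, time in s.
With the tool pointing down it reaches from about 325 to 925 mm from the base axis. Payload 3.1 kg.
Tool frame: the origin (TCP) lies at the very end of the fingers, on their centre line; the grasp point (between the pads) lies 19 mm behind it (ctrl.grasp_offset is the distance from the TCP to the grasp point, in mm); z points along the fingers, y is the direction in which the jaws open and shut (so a half turn about z gives the same grasp; the last joint's range is limited). The gripper opens to 85 mm and grips with 20 to 120 N. Pads are 22 mm wide; open, the fingers measure 114 mm over their backs; the gripper's body (76 mm by 85 mm) begins 54 mm behind the grasp point. The pads swing forward as they close: fully open they stand 13 mm farther back than shut.
Start: joints at [1.144, 0.217, 1.613, -0, 1.311, -0.112], TCP at [193.498, 594.305, 231.3] pointing down, gripper open.
Joint ranges: [-2.75, 2.75], [-0.78, 2.1], [0.31, 2.55], [-1.13, 4.27], [0.13, 2.63], [-2.58, 2.58]. Speed limits (rad/s): [2.79, 2.79, 3.14, 3.14, 3.14, 3.14].

INTERFACE

Orientations are given as [roll, pitch, yaw] about the fixed x, y, z axes, in that order (R = Rz(yaw) Ry(pitch) Rx(roll)).
In Python, from bench import ctrl gives the robot as it stands. The module is installed in compiled form; this text tells all that it offers.
- The arm moves only by the tool send_rows, never from a script. Its argument "deltas" is a list of rows, each an object of numbers: "rx", "ry", "rz": the turn, a rotation vector about the tool's x, y, z in rad; "x", "y", "z": the shift along the tool's x, y, z in m; "grip": the closure, from -1 (fully open) to 1 (shut). In form: [{"rx": .., "ry": .., "rz": .., "x": .., "y": .., "z": .., "grip": ..}, ...]. A call has 1 to 20 rows; each row is the pose to reach, as a shift and turn from the pose commanded when the call began, along the tool's axes at that moment; what a row does not reach only later rows make up. A row lasts 1/8 s, in which the tool goes at most 62.5 mm and 10.7 degrees, less where a joint would pass 70% of its speed; a pose out of reach is approached as far as the arm can. A call with a gripper value outside its range is refused whole. The fingers move at their own pace and stop on an object; "squeeze" is the grip in N (left out, the last holds). Time passes only in rows, so rows that repeat a pose let the fingers close. It gives the time, the measured TCP pose, the force and the opening at its end, in the units of the state.
- ctrl.get_obs(): the state, without advancing time (a new reading comes with each control period).
- ctrl.grab_frame(name): name is "scene" or "side" or "wrist"; returns (picture, depth): 400x640x3 uint8, blue, green, red; 400x640 float32, mm along the optical axis (not along the pixel's ray), 0 where there is no reading.
- ctrl.camera_info(name): a dict with "fx", "fy", "cx", "cy" (pixels), "eye" and "orientation" of the camera in the world; the wrist camera has in their place "tool_from_camera" (4x4, takes a point from camera to tool coordinates, whose origin is the TCP and whose axes are the flange's). Camera axes: x right, y up, looking along -z (the intrinsics and any distortion apply to the point x, -y, -z); pixel columns grow to the right and rows downward; lengths in mm; the calibration is good to about 2 mm. A picture is of the moment at which its call begins: read the wrist's pose just before it. camera_info takes no time and is no camera call.
- ctrl.hand_in(): hands the job in, once; it reports no verdict.
Trained networks look in the newest picture that a camera, given by its name, has taken for a name from the list of things; names that differ only in an ending like _2 or _b are one class to them, and where a whole thing is asked for, a point or a joint stands for the part that bears it (a point fixed in the world has none). Each returns a list of dicts, best first, with "confidence" (0 to 1); they miss things now and then, are a little off and sometimes report something else, mostly with a low value. They report only what shows in the picture. A call takes as long as a camera call.
- ctrl.find_in(thing, camera): "at" ([x, y, z] in mm, in world coordinates, good to about 4 mm: the middle of the surface that is visible of it).
- ctrl.pinpoint(thing, camera): "at" ([x, y, z] in mm, in world coordinates, good to about 4 mm: a listed point, or the origin of a listed thing).
The state is a dict: "t": time; "q": joint angles; "dq": joint speeds; "effort": joint torques, N m; "ee_pos": TCP position; "eef_rot": TCP orientation; "ft_force": force on the tool from outside, world axes, zero at the start; "moment": the same for the moment, N m; "width": finger opening in mm.
Only numpy, scipy, OpenCV 4.12 (cv2) and the standard library are available. Lean on these libraries where they do the work, as an engineer would, in place of code of your own. Each camera call takes 0.05 s, during which the arm holds its last target. There are 200 camera calls.

TASK

The round four-nest plate on the rotary indexer is only started on its centre post and stands a little high. Without lifting it, turn it with a fingertip until the notch in its rim stands over the timing pin on the arm that sticks out from under it, then press it straight down until it is fully home on the indexer. Take the hand away and leave the things lying round the indexer where they are.

Things in the scene. Friction and masses are not known exactly. Their poses are not given: they have to be found in the camera images.
- dial_top (a point): Nest plate: flat level bare-aluminium disc, 168 mm across, 12 mm thick. This point is the centre of its upper face, on the axis of the centre post, 94 mm above the table at the start, 84 mm with the plate home. z up; x points from the axis to the rim notch. Solid flat lands about 30 mm across lie 62 mm from the axis at 0 (has the notch), 90, 180 and 270 degrees from x about z.
- nest (a point): Centre, at the upper face, of one of the plate's four nests: round through holes of 48 mm diameter, centres 48 mm from the axis, at 45 (this one), 135, 225 and 315 degrees from the notch, counter-clockwise from above. Below the plate the nests are free down to 72 mm above the table. A finger in a nest, moved in a circle about the axis, turns the plate.
- dial_notch (a point): Middle of the U-shaped notch in the rim of the nest plate, at its upper face, 77 mm from the axis. The notch is cut right through, 12 mm wide, open at the rim, 14 mm deep. It must end up round the pin.
- pin_tip (a point): Top of the timing pin: upright steel pin, 8 mm thick, round nose, 77 mm from the axis, its top 82 mm above the table, just under the raised plate, which hides it until the notch is over it. It stands on the end of a flat aluminium arm, 26 mm wide, top 72 mm above the table, that reaches 101 mm from the axis, so 17 mm of it show beyond the rim.
- indexer: Rotary indexer, bolted to the table; its output stands still. Grey case on a 210 x 150 mm foot plate, black motor on its -x side; origin on the axis at table height, x points along the arm to the pin. Steel centre post 20 mm thick through the plate, its end 104 mm above the table. The plate seats on a disc of 42 mm radius, 72 mm above the table.
- dial (a joint): How far the nest plate has gone down on the post, m: 0 raised as at the start, 0.010 fully home, negative if lifted. A rubber ring on the post drags with about 5 N, so the plate does not drop by itself and stays where it is pressed; it cannot tilt. The pin stops it at 0 unless the notch is over the pin within about 2 mm.
- dial_turn (a joint): Angle of the notch from the pin about the axis, rad, counter-clockwise from above; 0 or a whole turn when the notch is over the pin. The plate turns either way without end, with a light drag of about 0.06 N m.
- nut: Bystander: knurled steel hand nut standing on the table, 40 mm across, 30 mm high; origin at the centre of its underside.
- driver: Bystander: screwdriver with black handle, 190 mm long, lying on the table; origin at the middle of its underside.
- solvent: Bystander: upright white solvent bottle with blue cap, 52 mm across, 125 mm high; origin at the centre of its underside.
- tray: Bystander: open black parts tray, 120 x 80 x 30 mm; origin at the centre of its underside.

How it is judged:
By the outcome, as a careful person would: the job done as asked, in the order asked, and still so for the second after the job is handed in, with the robot touching nothing.
It also fails if it takes over 58 s, if anything falls off the work surface, if the arm or the gripper's body presses on something with over 40 N, if the wrist force passes 120 N, or if a joint passes its speed limit or range.

## Working session

There is one attempt and no reset: what is moved stays moved. The work goes in short steps, Python scripts to look and compute and a tool call to move; the robot and the scene stay as the last step left them, time stands still between calls to the robot, and variables do not carry over. Pictures are saved under pics/ and viewed, about 8 in all and at most 12, crops included, and the job is handed in when it is done.

Besides the shell and the picture viewer there is one more tool, called after "Emit:" as name(argument=value, ...) on one line, values as JSON. send_rows: Moves the arm, as the interface text tells. Its arguments: {"type":"object","properties":{"deltas":{"type":"array","items":{"type":"object","properties":{"rx":{"type":"number"},"ry":{"type":"number"},"rz":{"type":"number"},"x":{"type":"number"},"y":{"type":"number"},"z":{"type":"number"},"grip":{"type":"number"}}}},"squeeze":{"type":"number"}},"required":["deltas"]}

```bash
mkdir -p pics
cat > h.py <<'E'
from bench import ctrl
import numpy as np, cv2
np.set_printoptions(precision=3,suppress=True)
def st():
    s=ctrl.get_obs(); print({k:np.round(s[k],3) for k in('t','q','ee_pos','eef_rot','ft_force','width')}); return s
def look(th,cams=('scene','side'),fs=('pinpoint',)):
    for t in th:
        for c in cams:
            for f in fs:
                print(t,c,[(np.round(d['at'],1).tolist(),round(d['confidence'],2)) for d in getattr(ctrl,f)(t,c)[:3]])
E
python3 - <<'E'
from h import *
st()
a=ctrl.grab_frame('scene')[0];b=ctrl.grab_frame('side')[0]
cv2.imwrite('pics/a.png',a);cv2.imwrite('pics/b.png',b)
for c in('scene','side'): print(ctrl.camera_info(c))
print(ctrl.camera_info('wrist'))
look(['dial_top','nest','dial_notch','pin_tip','indexer','nut','driver','solvent','tray'])
st()
E
```

```text
{'t': np.float64(0.0), 'q': array([ 1.144,  0.218,  1.615,  0.   ,  1.311, -0.112]), 'ee_pos': array([193.133, 593.536, 229.954]), 'eef_rot': array([-3.139, -0.   ,  2.827]), 'ft_force': array([-0.077, -0.493,  0.993]), 'width': np.float64(85.455)}
{'fx': 405.3471527626335, 'fy': 405.3471527626335, 'cx': 309.14978491719177, 'cy': 197.99483221530204, 'eye': array([1190.05 ,  172.931,  646.907]), 'orientation': array([0.853, 0.014, 1.771])}
{'fx': 401.69344237720696, 'fy': 401.69344237720696, 'cx': 317.2046309417331, 'cy': 196.9900819984316, 'eye': array([ 228.217, -618.21 ,  743.586]), 'orientation': array([ 0.847,  0.017, -0.487])}
{'fx': 346.1049550299445, 'fy': 346.1049550299445, 'cx': 319.53098388665734, 'cy': 201.22477049172898, 'tool_from_camera': array([[  -0.   ,    0.95 ,    0.314,   80.983],
       [   1.   ,    0.   ,    0.   ,   -0.243],
       [   0.   ,    0.314,   -0.95 , -142.502],
       [   0.   ,    0.   ,    0.   ,    1.   ]])}
dial_top scene [([559.4, 3.0, 94.9], 0.67)]
dial_top side [([562.4, 1.0, 96.2], 0.75), ([573.8, 149.1, 1.8], 0.17)]
nest scene [([609.3, 2.
[... 216 characters left out ...]
4, 10.7, 83.6], 0.63)]
indexer scene [([561.5, 0.3, -0.5], 0.92)]
indexer side []
nut scene [([544.3, -139.4, 1.1], 0.61)]
nut side [([545.5, -138.8, -1.7], 0.69)]
driver scene [([573.3, 146.3, -1.0], 0.64)]
driver side [([575.3, 147.6, 0.6], 0.59)]
solvent scene [([570.0, 229.6, -1.7], 0.91)]
solvent side [([570.4, 233.6, 4.1], 0.67)]
tray scene [([562.0, -238.3, -2.8], 0.83), ([543.5, -138.7, 0.2], 0.59)]
tray side [([557.5, -241.5, -0.9], 0.58)]
{'t': np.float64(1.0), 'q': array([ 1.144,  0.217,  1.613,  0.   ,  1.311, -0.112]), 'ee_pos': array([193.5  , 594.308, 231.316]), 'eef_rot': array([ 3.142, -0.   ,  2.827]), 'ft_force': array([-0.204,  0.846,  0.079]), 'width': np.float64(85.54)}
```

View pics/a.png

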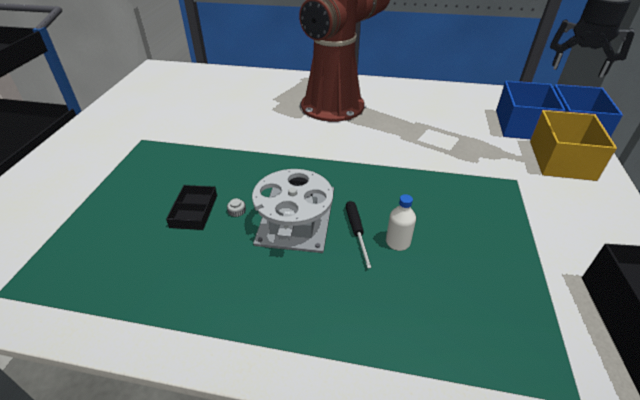

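View pics/b.png

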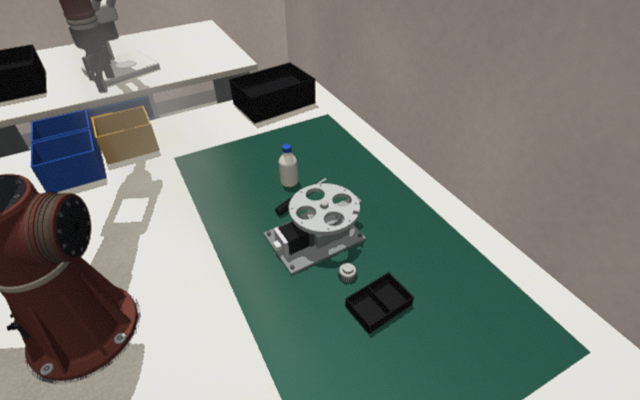

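Run:
```python
import cv2,numpy as np
a=cv2.imread('pics/a.png')[155:260,235:345];b=cv2.imread('pics/b.png')[165:280,255:375]
f=lambda i:cv2.resize(i,(400,400),interpolation=cv2.INTER_CUBIC)
cv2.imwrite('pics/c.png',np.hstack([f(a),f(b)]))
```

```text
(no output)
```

View pics/c.png

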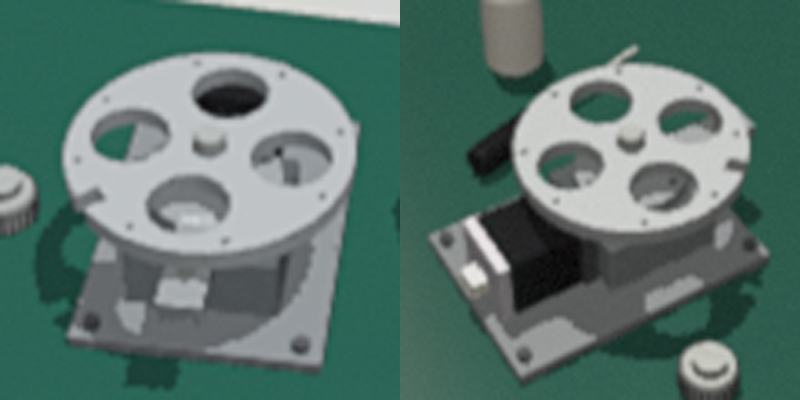

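```bash
cat >> h.py <<'E'
from scipy.spatial.transform import Rotation as Ro
def proj(c,P):
    i=ctrl.camera_info(c); R=Ro.from_euler('xyz',i['orientation']).as_matrix()
    p=(np.atleast_2d(P)-i['eye'])@R; return np.c_[i['cx']+i['fx']*p[:,0]/-p[:,2], i['cy']-i['fy']*p[:,1]/-p[:,2]]
E
python3 - <<'E'
from h import *
C=np.array([560.5,1.5,0])
for a in range(-60,61,10):
    u=np.array([np.cos(np.radians(a)),np.sin(np.radians(a)),0])
    print(a,*[(proj(c,C+101*u+[0,0,72])[0]-o)*[400/w,400/h]+[k,0] for c,o,w,h,k in(('scene',[235,155],110,105,0),('side',[255,165],120,115,400))],
     *[(proj(c,C+77*u+[0,0,94])[0]-o)*[400/w,400/h]+[k,0] for c,o,w,h,k in(('scene',[235,155],110,105,0),('side',[255,165],120,115,400))])
E
```

```text
-60 [ 42.186 214.016] [752.419 219.932] [ 79.316 174.282] [723.214 183.247]
-50 [ 51.27  234.287] [762.025 203.049] [ 86.711 189.401] [730.874 170.621]
-40 [ 65.733 253.181] [767.254 185.442] [ 98.15  203.399] [735.221 157.377]
-30 [ 85.279 269.969] [768.107 167.703] [113.367 215.76 ] [736.216 143.953]
-20 [109.373 283.959] [764.732 150.381] [131.93  226.003] [733.93  130.766]
-10 [137.244 294.542] [757.394 133.973] [153.248 233.714] [728.534 118.2  ]
0 [167.907 301.233] [746.454 118.908] [176.59  238.567] [720.274 106.599]
10 [200.212 303.716] [732.338 105.552] [201.121 240.351] [709.462  96.262]
20 [232.907 301.867] [715.522  94.201] [225.938 238.988] [696.458  87.438]
30 [264.72  295.769] [696.512  85.088] [250.128 234.532] [681.655  80.327]
40 [294.434 285.704] [675.832  78.389] [272.809 227.172] [665.472  75.085]
50 [320.962 272.128] [654.014  74.225] [293.185 217.217] [648.343  71.819]
60 [343.407 255.635] [631.596  72.665] [310.579 205.07 ] [630.712  70.595]
```

Emit:
send_rows(deltas=[{"x":-0.043,"y":-0.038,"z":0.004,"rz":-0.026,"grip":1},{"x":-0.086,"y":-0.076,"z":0.008,"rz":-0.052,"grip":1},{"x":-0.128,"y":-0.114,"z":0.012,"rz":-0.078,"grip":1},{"x":-0.171,"y":-0.152,"z":0.016,"rz":-0.105,"grip":1},{"x":-0.214,"y":-0.19,"z":0.02,"rz":-0.13,"grip":1},{"x":-0.256,"y":-0.229,"z":0.024,"rz":-0.157,"grip":1},{"x":-0.3,"y":-0.267,"z":0.028,"rz":-0.183,"grip":1},{"x":-0.342,"y":-0.305,"z":0.034,"rz":-0.21,"grip":1},{"x":-0.385,"y":-0.343,"z":0.038,"rz":-0.236,"grip":1},{"x":-0.428,"y":-0.381,"z":0.042,"rz":-0.262,"grip":1},{"x":-0.471,"y":-0.42,"z":0.046,"rz":-0.288,"grip":1},{"x":-0.513,"y":-0.458,"z":0.051,"rz":-0.3146,"grip":1},{"x":-0.513,"y":-0.458,"z":0.051,"rz":-0.3146,"grip":1},{"x":-0.513,"y":-0.458,"z":0.051,"rz":-0.3146,"grip":1},{"x":-0.513,"y":-0.458,"z":0.051,"rz":-0.3146,"grip":1}], squeeze=30)

```text
validation failed for argument at $.de...
```

```bash
cat >> h.py <<'E'
def wcam(s):
    T=np.eye(4);T[:3,:3]=Ro.from_euler('xyz',s['eef_rot']).as_matrix();T[:3,3]=s['ee_pos']
    return T@ctrl.camera_info('wrist')['tool_from_camera']
def wproj(M,P):
    i=ctrl.camera_info('wrist');p=(np.atleast_2d(P)-M[:3,3])@M[:3,:3]
    return np.c_[i['cx']+i['fx']*p[:,0]/-p[:,2], i['cy']-i['fy']*p[:,1]/-p[:,2]]
def wback(M,uv,z):
    i=ctrl.camera_info('wrist');uv=np.atleast_2d(uv).astype(float)
    d=np.c_[(uv[:,0]-i['cx'])/i['fx'],-(uv[:,1]-i['cy'])/i['fy'],-np.ones(len(uv))]@M[:3,:3].T
    return M[:3,3]+d*((z-M[2,3])/d[:,2])[:,None]
E
cat > w.py <<'E'
from h import *; import sys
s=st();M=wcam(s);np.save('M.npy',M)
cv2.imwrite(sys.argv[1],ctrl.grab_frame('wrist')[0])
look(['dial_top','nest','dial_notch','pin_tip'],('wrist',))
E
python3 w.py pics/w1.png
```

```text
{'t': np.float64(1.0), 'q': array([ 1.144,  0.217,  1.613,  0.   ,  1.311, -0.112]), 'ee_pos': array([193.5  , 594.308, 231.316]), 'eef_rot': array([ 3.142, -0.   ,  2.827]), 'ft_force': array([-0.204,  0.846,  0.079]), 'width': np.float64(85.54)}
dial_top wrist []
nest wrist []
dial_notch wrist []
pin_tip wrist []
```

View pics/w1.png

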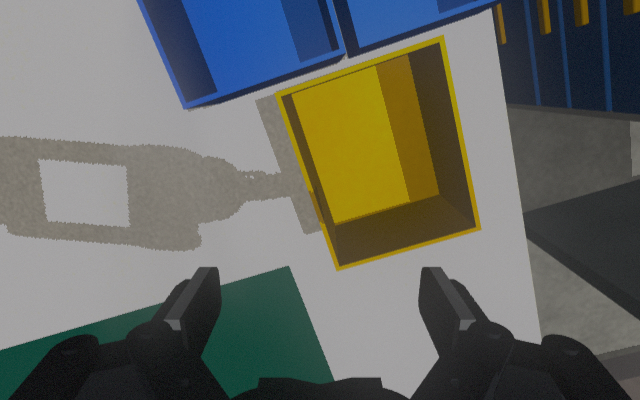

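The move was refused, so this fourth picture shows only the side bins from the start pose. I'll resend with all the keys filled in and rounder numbers.

Emit:
send_rows(deltas=[{"rx":0,"ry":0,"rz":-0.05,"x":-0.085,"y":-0.075,"z":0.01,"grip":1},{"rx":0,"ry":0,"rz":-0.1,"x":-0.17,"y":-0.15,"z":0.02,"grip":1},{"rx":0,"ry":0,"rz":-0.15,"x":-0.255,"y":-0.23,"z":0.03,"grip":1},{"rx":0,"ry":0,"rz":-0.2,"x":-0.34,"y":-0.305,"z":0.03,"grip":1},{"rx":0,"ry":0,"rz":-0.26,"x":-0.425,"y":-0.38,"z":0.04,"grip":1},{"rx":0,"ry":0,"rz":-0.315,"x":-0.515,"y":-0.46,"z":0.05,"grip":1},{"rx":0,"ry":0,"rz":-0.315,"x":-0.515,"y":-0.46,"z":0.05,"grip":1},{"rx":0,"ry":0,"rz":-0.315,"x":-0.515,"y":-0.46,"z":0.05,"grip":1},{"rx":0,"ry":0,"rz":-0.315,"x":-0.515,"y":-0.46,"z":0.05,"grip":1},{"rx":0,"ry":0,"rz":-0.315,"x":-0.515,"y":-0.46,"z":0.05,"grip":1},{"rx":0,"ry":0,"rz":-0.315,"x":-0.515,"y":-0.46,"z":0.05,"grip":1},{"rx":0,"ry":0,"rz":-0.315,"x":-0.515,"y":-0.46,"z":0.05,"grip":1},{"rx":0,"ry":0,"rz":-0.315,"x":-0.515,"y":-0.46,"z":0.05,"grip":1},{"rx":0,"ry":0,"rz":-0.315,"x":-0.515,"y":-0.46,"z":0.05,"grip":1},{"rx":0,"ry":0,"rz":-0.315,"x":-0.515,"y":-0.46,"z":0.05,"grip":1},{"rx":0,"ry":0,"rz":-0.315,"x":-0.515,"y":-0.46,"z":0.05,"grip":1}], squeeze=30)

```text
t: 3.25
ee_pos: [540.5, -1.6, 181.5]
eef_rot: [3.142, 0.0, -3.14]
ft_force: [0.4, -0.2, 0.8]
width: 0.1
```

```bash
python3 w.py pics/w2.png
```

```text
{'t': np.float64(3.25), 'q': array([-0.133,  0.087,  1.859,  0.   ,  1.196, -1.705]), 'ee_pos': array([540.478,  -1.555, 181.467]), 'eef_rot': array([ 3.142,  0.   , -3.14 ]), 'ft_force': array([ 0.358, -0.17 ,  0.788]), 'width': np.float64(0.146)}
dial_top wrist [([564.2, -0.5, 93.3], 0.66)]
nest wrist []
dial_notch wrist [([614.8, -53.8, 94.7], 0.55)]
pin_tip wrist []
```

View pics/w2.png

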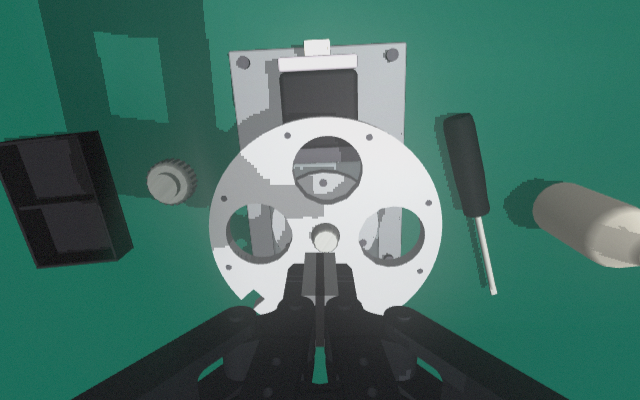

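Run:
```python
from h import *
M=np.load('M.npy')
p=wback(M,[(259,235),(392.5,236),(327,170),(252,298)],94);print(p)
c=(p[0]+p[1])/2;print(c)
for q in p: print(np.degrees(np.arctan2(*(q-c)[1::-1])),np.hypot(*(q-c)[:2]))
e=wback(M,[(230,51),(407,43),(325,228-0)],10);print(e,e[0]-e[1],np.degrees(np.arctan2(*(e[1]-e[0])[:2]*[-1,1])))
print(wback(M,[(325,231)],104), wproj(M,[[609,2,94]]))
# plate outline circle fit from picture
g=cv2.imread('pics/w2.png');h=cv2.cvtColor(g,cv2.COLOR_BGR2HSV)
look(['indexer'],('wrist',))
```

```text
[[561.175 -45.465  94.   ]
 [561.808  51.113  94.   ]
 [513.033   3.308  94.   ]
 [614.047 -53.684  94.   ]]
[561.491   2.824  94.   ]
-90.37563012274941 48.28966881915847
89.62436987725046 48.28966881915847
179.42828745466008 48.46009993600505
-47.07531450438249 77.1705893824935
[[431.06  -76.72   10.   ]
 [424.731  70.671  10.   ]
 [590.776   3.686  10.   ]] [   6.329 -147.391    0.   ] 2.458938030319593
[[553.677   2.063 104.   ]] [[324.261 292.429]]
indexer wrist [([564.1, 2.3, -1.5], 0.6)]
```

Fifth picture: the plate seen from above, notch at (252,298), nests at (259,235), (392,236) and (327,170); the fingers hide the arm. The axis is at about (561.5, 2.8), the notch at about -45.5° and the pin at about +2.5°. I'll turn the wrist so the camera looks from the pin side, with the finger over the 180° nest.

Emit:
send_rows(deltas=[{"rx":0,"ry":0,"rz":0.18,"x":0.003,"y":0,"z":0,"grip":1},{"rx":0,"ry":0,"rz":0.36,"x":0.006,"y":0,"z":0,"grip":1},{"rx":0,"ry":0,"rz":0.54,"x":0.01,"y":0,"z":0,"grip":1},{"rx":0,"ry":0,"rz":0.72,"x":0.013,"y":0.001,"z":0,"grip":1},{"rx":0,"ry":0,"rz":0.9,"x":0.016,"y":0.002,"z":0,"grip":1},{"rx":0,"ry":0,"rz":1.08,"x":0.02,"y":0.003,"z":0,"grip":1},{"rx":0,"ry":0,"rz":1.26,"x":0.024,"y":0.004,"z":0,"grip":1},{"rx":0,"ry":0,"rz":1.44,"x":0.027,"y":0.004,"z":0,"grip":1},{"rx":0,"ry":0,"rz":1.62,"x":0.027,"y":0.004,"z":0,"grip":1},{"rx":0,"ry":0,"rz":1.8,"x":0.027,"y":0.004,"z":0,"grip":1},{"rx":0,"ry":0,"rz":1.98,"x":0.027,"y":0.004,"z":0,"grip":1},{"rx":0,"ry":0,"rz":2.16,"x":0.027,"y":0.004,"z":0,"grip":1},{"rx":0,"ry":0,"rz":2.34,"x":0.027,"y":0.004,"z":0,"grip":1},{"rx":0,"ry":0,"rz":2.52,"x":0.027,"y":0.004,"z":0,"grip":1},{"rx":0,"ry":0,"rz":2.7,"x":0.027,"y":0.004,"z":0.01,"grip":1},{"rx":0,"ry":0,"rz":2.88,"x":0.027,"y":0.004,"z":0.02,"grip":1},{"rx":0,"ry":0,"rz":3.06,"x":0.027,"y":0.004,"z":0.03,"grip":1},{"rx":0,"ry":0,"rz":3.13,"x":0.027,"y":0.004,"z":0.04,"grip":1},{"rx":0,"ry":0,"rz":3.13,"x":0.027,"y":0.004,"z":0.04,"grip":1},{"rx":0,"ry":0,"rz":3.13,"x":0.027,"y":0.004,"z":0.04,"grip":1}])

```text
t: 6.05
ee_pos: [514.0, 1.4, 141.7]
eef_rot: [3.142, -0.0, 0.013]
ft_force: [-0.1, -0.3, 0.0]
width: -0.4
```

```bash
python3 w.py pics/w3.png
```

```text
{'t': np.float64(6.05), 'q': array([-0.134,  0.079,  1.949, -0.   ,  1.113,  1.424]), 'ee_pos': array([514.032,   1.375, 141.654]), 'eef_rot': array([ 3.142, -0.   ,  0.013]), 'ft_force': array([-0.137, -0.307,  0.026]), 'width': np.float64(-0.362)}
dial_top wrist []
nest wrist []
dial_notch wrist []
pin_tip wrist []
```

View pics/w3.png

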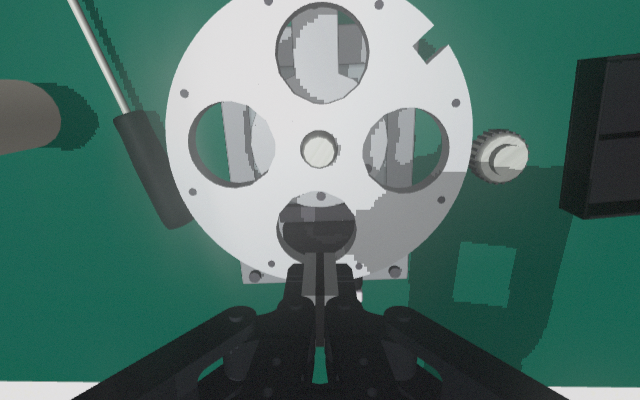

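Run:
```python
from h import *
M=np.load('M.npy')
p=wback(M,[(232,144),(405.5,148.5),(322,52),(433,40)],94);print(p)
c=(p[0]+p[1])/2;print(c)
for q in p: print(np.degrees(np.arctan2(*(q-c)[1::-1])),np.hypot(*(q-c)[:2]))
print(wback(M,[(319.5,149)],104))
g=cv2.cvtColor(cv2.imread('pics/w3.png'),cv2.COLOR_BGR2GRAY)
for k in cv2.HoughCircles(g,cv2.HOUGH_GRADIENT,1,60,param1=120,param2=30,minRadius=35,maxRadius=55)[0]: print(k,wback(M,[k[:2]],94))
```

```text
[[563.726  49.91   94.   ]
 [562.434 -45.503  94.   ]
 [610.872   1.221  94.   ]
 [617.118 -54.378  94.   ]]
[563.08    2.203  94.   ]
89.22465392129227 47.71087019482294
-90.77534607870786 47.71087019482294
-1.1776311774588264 47.80178586912635
-46.31711223487283 78.23975851520152
[[563.271   1.898 104.   ]]
[319.5  51.5  49.4] [[611.089   2.49   94.   ]]
[404.5 150.5  42.7] [[561.322 -45.051  94.   ]]
[228.5 141.5  40.5] [[565.07   51.734  94.   ]]
```

Sixth picture: notch at (433,40), nests at (232,144), (405,149) and (321,52), post at (320,149), fingertip over the fourth nest. Axis is about (562.3, 2.5), turn needed about +48°. I'll lower the finger into the nest and swing it most of the way.

Emit:
send_rows(deltas=[{"rx":0,"ry":0,"rz":0,"x":0,"y":-0.001,"z":0.02,"grip":1},{"rx":0,"ry":0,"rz":0,"x":0,"y":-0.001,"z":0.04,"grip":1},{"rx":0,"ry":0,"rz":0,"x":0,"y":-0.001,"z":0.056,"grip":1},{"rx":0,"ry":0,"rz":0,"x":0,"y":-0.001,"z":0.056,"grip":1},{"rx":0,"ry":0,"rz":0,"x":0.0005,"y":0.003,"z":0.056,"grip":1},{"rx":0,"ry":0,"rz":0,"x":0.001,"y":0.007,"z":0.056,"grip":1},{"rx":0,"ry":0,"rz":0,"x":0.002,"y":0.011,"z":0.056,"grip":1},{"rx":0,"ry":0,"rz":0,"x":0.003,"y":0.015,"z":0.056,"grip":1},{"rx":0,"ry":0,"rz":0,"x":0.005,"y":0.019,"z":0.056,"grip":1},{"rx":0,"ry":0,"rz":0,"x":0.007,"y":0.023,"z":0.056,"grip":1},{"rx":0,"ry":0,"rz":0,"x":0.009,"y":0.0265,"z":0.056,"grip":1},{"rx":0,"ry":0,"rz":0,"x":0.0115,"y":0.03,"z":0.056,"grip":1},{"rx":0,"ry":0,"rz":0,"x":0.0145,"y":0.033,"z":0.056,"grip":1},{"rx":0,"ry":0,"rz":0,"x":0.0175,"y":0.0355,"z":0.056,"grip":1},{"rx":0,"ry":0,"rz":0,"x":0.0215,"y":0.0385,"z":0.056,"grip":1},{"rx":0,"ry":0,"rz":0,"x":0.0215,"y":0.0385,"z":0.056,"grip":1},{"rx":0,"ry":0,"rz":0,"x":0.0215,"y":0.0385,"z":0.056,"grip":1}])

```text
t: 8.43
ee_pos: [535.7, -37.5, 85.3]
eef_rot: [3.14, 0.0, 0.012]
ft_force: [0.1, 0.8, 0.1]
width: 0.1
```

```bash
python3 w.py pics/w4.png
```

```text
{'t': np.float64(8.425), 'q': array([-0.2  ,  0.207,  1.926, -0.001,  1.008,  1.36 ]), 'ee_pos': array([535.745, -37.455,  85.317]), 'eef_rot': array([3.14 , 0.   , 0.012]), 'ft_force': array([0.063, 0.781, 0.067]), 'width': np.float64(0.061)}
dial_top wrist []
nest wrist [([637.7, -1.0, 91.1], 0.26)]
dial_notch wrist [([635.1, 0.1, 91.8], 0.78)]
pin_tip wrist [([644.3, 6.4, 81.4], 0.58)]
```

View pics/w4.png

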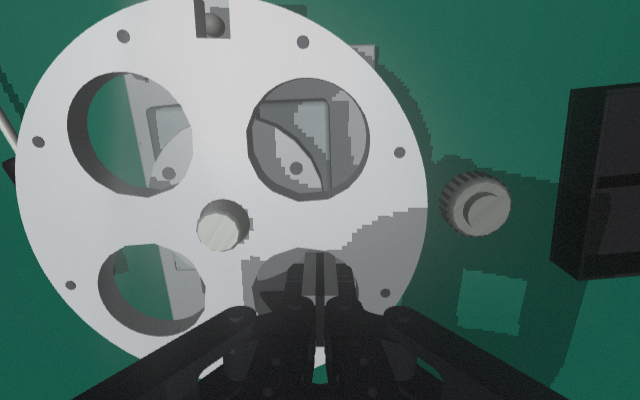

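Run:
```python
from h import *
M=np.load('M.npy')
g=cv2.imread('pics/w4.png')
cv2.imwrite('pics/w4c.png',cv2.resize(g[0:60,170:260],(720,480),interpolation=cv2.INTER_NEAREST))
e=wback(M,[(122.5,134)],94)
H=cv2.HoughCircles(cv2.cvtColor(g,cv2.COLOR_BGR2GRAY),cv2.HOUGH_GRADIENT,1,60,param1=120,param2=30,minRadius=50,maxRadius=70)
if H is not None:
  for k in H[0]: print(k,wback(M,[k[:2]],94))
print(wback(M,[(219,232)],104))
```

```text
[308.5 138.5  62.7] [[596.869 -32.581  94.   ]]
[[561.837   1.786 104.   ]]
```

View pics/w4c.png

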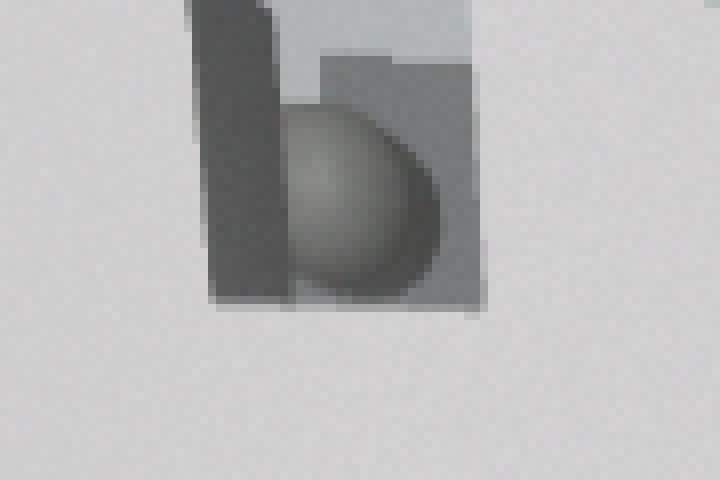

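Run:
```python
from h import *
M=np.load('M.npy')
n=wback(M,[(195.5,25),(230,25)],94);print('notch edges',n,n[0]-n[1], 'lower left edge',wback(M,[(205.75,25)],82))
nr=n.mean(0);print('notch mid y',nr)
r=np.random.default_rng(0).normal(size=(4000,3));r/=np.linalg.norm(r,axis=1)[:,None]
from scipy.optimize import least_squares
def sil(p):
    P=np.array([p[0],p[1],78])+4*r; P=P[P[:,2]>78]
    sh=np.array([p[0],p[1],0])+np.c_[4*r[:,:2]/np.linalg.norm(r[:,:2],axis=1)[:,None],72+6*np.abs(r[:,2])]
    uv=wproj(M,np.r_[P,sh]); return np.array([uv[:,0].max(),uv[:,1].min()])
def sil2(p): 
    P=np.array([p[0],p[1],78])+4*r;uv=wproj(M,P);return np.array([uv[:,0].max(),uv[:,0].min(),uv[:,1].min(),uv[:,1].max()])
b=least_squares(lambda p:sil(p)-[225,13],[638,2],diff_step=1e-4).x
print('pin',b,sil(b),sil2(b))
c=np.array([562.,2.2])
for q in(nr[:2],b): print(np.degrees(np.arctan2(*(q-c)[::-1])),np.hypot(*(q-c)))
```

```text
notch edges [[635.71    6.852  94.   ]
 [635.853  -5.162  94.   ]] [-0.144 12.015  0.   ] lower left edge [[637.552   6.84   82.   ]]
notch mid y [635.782   0.845  94.   ]
pin [638.292   6.042] [225.  13.] [221.469 199.963  13.     36.018]
-1.0520642757976952 73.79403227027215
2.882936484987906 76.38917735750913
```

Seventh and eighth pictures: the notch is nearly over the pin, with notch edges at about u=195.5 and 230 in row 25 and the pin at u≈200–225, partly behind the left wall. The notch still needs about +3.9°.

Emit:
send_rows(deltas=[{"rx":0,"ry":0,"rz":0,"x":0.001,"y":0.001,"z":0,"grip":1},{"rx":0,"ry":0,"rz":0,"x":0.002,"y":0.001,"z":0,"grip":1},{"rx":0,"ry":0,"rz":0,"x":0.003,"y":0.0017,"z":0,"grip":1},{"rx":0,"ry":0,"rz":0,"x":0.003,"y":0.0017,"z":0,"grip":1},{"rx":0,"ry":0,"rz":0,"x":0.003,"y":0.0017,"z":0,"grip":1}])

```text
t: 9.3
ee_pos: [538.7, -38.4, 85.2]
eef_rot: [-3.142, 0.0, 0.012]
ft_force: [0.0, 1.7, -0.0]
width: -0.1
```

```bash
python3 w.py pics/w5.png
python3 - <<'E'
import cv2
g=cv2.imread('pics/w5.png')
cv2.imwrite('pics/w5c.png',cv2.resize(g[0:60,150:240],(720,480),interpolation=cv2.INTER_NEAREST))
E
```

```text
{'t': np.float64(9.3), 'q': array([-0.201,  0.213,  1.919,  0.   ,  1.009,  1.358]), 'ee_pos': array([538.703, -38.421,  85.229]), 'eef_rot': array([-3.142,  0.   ,  0.012]), 'ft_force': array([ 0.017,  1.726, -0.042]), 'width': np.float64(-0.097)}
dial_top wrist []
nest wrist []
dial_notch wrist [([541.0, -141.0, -2.3], 0.5)]
pin_tip wrist [([644.6, 3.9, 80.2], 0.87)]
```

View pics/w5c.png

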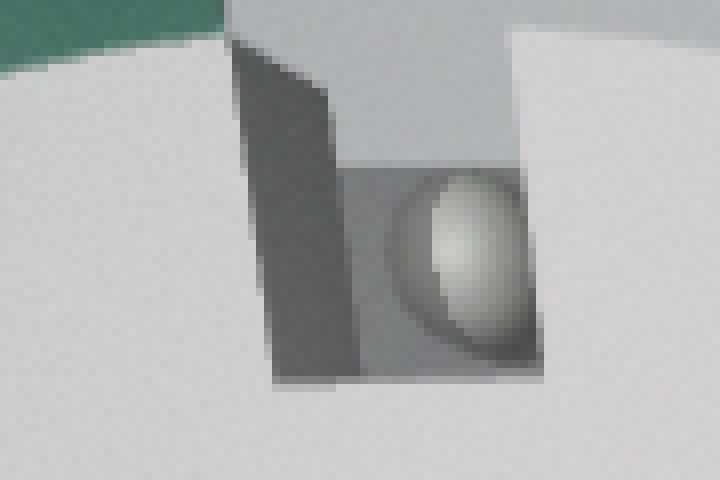

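Run:
```python
from h import *
from scipy.optimize import least_squares
M=np.load('M.npy')
n=wback(M,[(182.5,30),(216.6,30)],94);nr=n.mean(0);print(n)
r=np.random.default_rng(0).normal(size=(4000,3));r/=np.linalg.norm(r,axis=1)[:,None]
def sil2(p): 
    uv=wproj(M,np.array([p[0],p[1],78])+4*r);return np.array([uv[:,0].min(),uv[:,1].min(),uv[:,0].max(),uv[:,1].max()])
b=least_squares(lambda p:(sil2(p)-[198.5,21,0,0])[:2],[638,2],diff_step=1e-4).x
print(b,sil2(b))
c=np.array([562.,2.2])
for q in(nr[:2],b): print(np.degrees(np.arctan2(*(q-c)[::-1])),np.hypot(*(q-c)))
```

```text
[[637.04   10.55   94.   ]
 [637.178  -1.374  94.   ]]
[638.48    5.892] [198.5    21.    219.902  43.668]
1.8211227045674074 75.14648967378113
2.7634325438700658 76.56951283472699
```

Ninth picture (crop): the notch spans u=182–217, the pin's left edge is at u≈198 and its right part is hidden by the near wall. It's still about 0.95° short. I'll nudge the plate, back the finger off the wall and lift.

Emit:
send_rows(deltas=[{"rx":0,"ry":0,"rz":0,"x":0.0004,"y":0.0003,"z":0,"grip":1},{"rx":0,"ry":0,"rz":0,"x":0.0008,"y":0.0005,"z":0,"grip":1},{"rx":0,"ry":0,"rz":0,"x":0.0008,"y":0.0005,"z":0,"grip":1},{"rx":0,"ry":0,"rz":0,"x":0.0008,"y":0.0005,"z":0,"grip":1},{"rx":0,"ry":0,"rz":0,"x":-0.002,"y":-0.002,"z":0,"grip":1},{"rx":0,"ry":0,"rz":0,"x":-0.004,"y":-0.004,"z":0,"grip":1},{"rx":0,"ry":0,"rz":0,"x":-0.004,"y":-0.004,"z":0,"grip":1},{"rx":0,"ry":0,"rz":0,"x":-0.004,"y":-0.004,"z":-0.02,"grip":1},{"rx":0,"ry":0,"rz":0,"x":-0.004,"y":-0.02,"z":-0.05,"grip":1},{"rx":0,"ry":0,"rz":0,"x":-0.004,"y":-0.04,"z":-0.055,"grip":1},{"rx":0,"ry":0,"rz":0,"x":-0.004,"y":-0.04,"z":-0.055,"grip":1},{"rx":0,"ry":0,"rz":0,"x":-0.004,"y":-0.04,"z":-0.055,"grip":1}])

```text
t: 11.05
ee_pos: [533.2, 1.7, 138.8]
eef_rot: [3.141, 0.002, 0.013]
ft_force: [-0.1, 0.3, 0.1]
width: -0.2
```

```bash
python3 w.py pics/w6.png
python3 - <<'E'
from h import *
M=np.load('M.npy');uv=wproj(M,[[638.5,5.8,84]])[0];print(uv)
g=cv2.imread('pics/w6.png');u,v=int(uv[0])-45,max(0,int(uv[1])-30);print(u,v)
cv2.imwrite('pics/w6c.png',cv2.resize(g[v:v+60,u:u+90],(720,480),interpolation=cv2.INTER_NEAREST))
E
```

```text
{'t': np.float64(11.05), 'q': array([-0.128,  0.125,  1.905, -0.001,  1.114,  1.43 ]), 'ee_pos': array([533.203,   1.673, 138.834]), 'eef_rot': array([3.141, 0.002, 0.013]), 'ft_force': array([-0.092,  0.313,  0.12 ]), 'width': np.float64(-0.228)}
dial_top wrist [([558.4, -240.6, 0.7], 0.33)]
nest wrist []
dial_notch wrist [([637.8, 4.1, 94.1], 0.76), ([541.0, -139.6, -3.2], 0.72)]
pin_tip wrist [([640.7, 5.8, 84.2], 0.77)]
[313.846  35.111]
268 5
```

View pics/w6c.png

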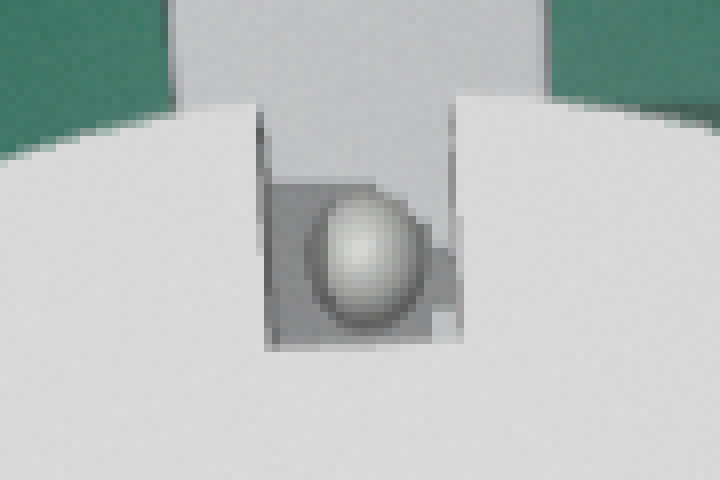

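Tenth picture (crop): the pin (centre x≈368) sits within 0.5 mm of the middle of the notch (262–458, centre 360), and the arm shows on both sides. Next I'll move over the land at about 183° and begin pressing gently.

Emit:
send_rows(deltas=[{"rx":0,"ry":0,"rz":0,"x":-0.017,"y":0.002,"z":0,"grip":1},{"rx":0,"ry":0,"rz":0,"x":-0.033,"y":0.003,"z":0.005,"grip":1},{"rx":0,"ry":0,"rz":0,"x":-0.033,"y":0.003,"z":0.02,"grip":1},{"rx":0,"ry":0,"rz":0,"x":-0.033,"y":0.003,"z":0.035,"grip":1},{"rx":0,"ry":0,"rz":0,"x":-0.033,"y":0.003,"z":0.041,"grip":1},{"rx":0,"ry":0,"rz":0,"x":-0.033,"y":0.003,"z":0.043,"grip":1},{"rx":0,"ry":0,"rz":0,"x":-0.033,"y":0.003,"z":0.045,"grip":1},{"rx":0,"ry":0,"rz":0,"x":-0.033,"y":0.003,"z":0.047,"grip":1},{"rx":0,"ry":0,"rz":0,"x":-0.033,"y":0.003,"z":0.049,"grip":1},{"rx":0,"ry":0,"rz":0,"x":-0.033,"y":0.003,"z":0.049,"grip":1}])

```text
t: 12.55
ee_pos: [501.9, -1.9, 92.2]
eef_rot: [3.141, -0.001, 0.012]
ft_force: [-0.5, 0.6, 4.3]
width: 0.1
```

Emit:
send_rows(deltas=[{"rx":0,"ry":0,"rz":0,"x":0,"y":0,"z":0.001,"grip":1},{"rx":0,"ry":0,"rz":0,"x":0,"y":0,"z":0.002,"grip":1},{"rx":0,"ry":0,"rz":0,"x":0,"y":0,"z":0.003,"grip":1},{"rx":0,"ry":0,"rz":0,"x":0,"y":0,"z":0.004,"grip":1},{"rx":0,"ry":0,"rz":0,"x":0,"y":0,"z":0.005,"grip":1},{"rx":0,"ry":0,"rz":0,"x":0,"y":0,"z":0.006,"grip":1},{"rx":0,"ry":0,"rz":0,"x":0,"y":0,"z":0.006,"grip":1},{"rx":0,"ry":0,"rz":0,"x":0,"y":0,"z":0.006,"grip":1}])

```text
t: 13.55
ee_pos: [501.9, -2.0, 86.1]
eef_rot: [3.141, -0.001, 0.012]
ft_force: [-0.7, -0.5, 6.0]
width: -0.0
```

Emit:
send_rows(deltas=[{"rx":0,"ry":0,"rz":0,"x":0,"y":0,"z":0.001,"grip":1},{"rx":0,"ry":0,"rz":0,"x":0,"y":0,"z":0.002,"grip":1},{"rx":0,"ry":0,"rz":0,"x":0,"y":0,"z":0.0025,"grip":1},{"rx":0,"ry":0,"rz":0,"x":0,"y":0,"z":0.003,"grip":1},{"rx":0,"ry":0,"rz":0,"x":0,"y":0,"z":0.003,"grip":1},{"rx":0,"ry":0,"rz":0,"x":0,"y":0,"z":0.003,"grip":1}])

```text
t: 14.3
ee_pos: [501.9, -2.0, 84.0]
eef_rot: [3.141, -0.001, 0.012]
ft_force: [-3.1, 0.3, 10.2]
width: -0.3
```

Force is rising at z = 84. I'll press about 1.5 mm more to confirm it has seated.

Emit:
send_rows(deltas=[{"rx":0,"ry":0,"rz":0,"x":0,"y":0,"z":0.0005,"grip":1},{"rx":0,"ry":0,"rz":0,"x":0,"y":0,"z":0.001,"grip":1},{"rx":0,"ry":0,"rz":0,"x":0,"y":0,"z":0.0015,"grip":1},{"rx":0,"ry":0,"rz":0,"x":0,"y":0,"z":0.0015,"grip":1},{"rx":0,"ry":0,"rz":0,"x":0,"y":0,"z":0.0015,"grip":1}])

```text
t: 14.92
ee_pos: [502.0, -2.1, 83.9]
eef_rot: [3.141, 0.0, 0.012]
ft_force: [-7.3, 0.7, 19.7]
width: 0.4
```

It's seated: force 20 N with no further travel. I'll retract and check.

Emit:
send_rows(deltas=[{"rx":0,"ry":0,"rz":0,"x":0,"y":0,"z":-0.004,"grip":1},{"rx":0,"ry":0,"rz":0,"x":0,"y":0,"z":-0.02,"grip":1},{"rx":0,"ry":0,"rz":0,"x":0,"y":0,"z":-0.06,"grip":1},{"rx":0,"ry":0,"rz":0,"x":0.01,"y":0,"z":-0.1,"grip":1},{"rx":0,"ry":0,"rz":0,"x":0.01,"y":0,"z":-0.12,"grip":1},{"rx":0,"ry":0,"rz":0,"x":0.01,"y":0,"z":-0.12,"grip":1},{"rx":0,"ry":0,"rz":0,"x":0.01,"y":0,"z":-0.12,"grip":1}])

```text
t: 15.8
ee_pos: [510.4, -1.7, 199.7]
eef_rot: [-3.141, 0.002, 0.012]
ft_force: [-1.0, -0.1, -0.2]
width: 0.4
```

```bash
python3 w.py pics/w7.png
python3 - <<'E'
from h import *
M=np.load('M.npy');g,d=ctrl.grab_frame('wrist')
# plate top height by depth on lands / near rim
i=ctrl.camera_info('wrist')
for a in(25,92,-87,-20,48):
    P=[562+70*np.cos(np.radians(a)),2.2+70*np.sin(np.radians(a)),84];u,v=np.round(wproj(M,[P])[0]).astype(int)
    if 0<=v<400:
        z=np.median(d[v-2:v+3,u-2:u+3]);p=M[:3,:3]@(np.array([(u-i['cx'])/i['fx'],-(v-i['cy'])/i['fy'],-1])*z)+M[:3,3];print(a,(u,v),p)
look(['nut','driver','solvent','tray','dial_notch','dial_top'],('scene','side')) if ctrl.grab_frame('scene') and ctrl.grab_frame('side') else 0
E
```

```text
{'t': np.float64(15.8), 'q': array([-0.141,  0.003,  1.91 , -0.   ,  1.231,  1.418]), 'ee_pos': array([510.391,  -1.661, 199.69 ]), 'eef_rot': array([-3.141,  0.002,  0.012]), 'ft_force': array([-0.977, -0.066, -0.213]), 'width': np.float64(0.358)}
dial_top wrist [([566.5, 2.9, 82.6], 0.71)]
nest wrist []
dial_notch wrist [([638.8, 6.7, 82.8], 0.87)]
pin_tip wrist [([641.6, 8.8, 81.8], 0.66)]
25 (np.int64(272), np.int64(31)) [625.687  31.656  84.042]
92 (np.int64(220), np.int64(130)) [559.296  71.979  84.056]
-87 (np.int64(411), np.int64(123)) [565.971 -67.867  84.388]
-20 (np.int64(351), np.int64(29)) [627.497 -21.621  84.183]
48 (np.int64(240), np.int64(58)) [609.212  56.359  74.356]
nut scene [([541.5, -137.2, -1.0], 0.54), ([637.0, 9.1, 80.9], 0.49)]
nut side [([545.9, -137.5, 2.0], 0.61)]
driver scene [([573.8, 147.3, -1.8], 0.68)]
driver side [([574.5, 146.7, 2.3], 0.74)]
solvent scene [([570.0, 229.7, 2.3], 0.9), ([564.2, 2.4, 83.4], 0.51)]
solvent side [([572.7, 236.5, 3.4], 0.71)]
tray scene [([561.4, -235.2, -0.6], 0.66)]
tray side [([559.6, -238.9, -3.7], 0.97)]
dial_notch scene [([638.8, 7.3, 84.0], 0.7)]
dial_notch side [([638.9, 9.3, 85.7], 0.59)]
dial_top scene [([560.2, 1.8, 82.3], 0.79)]
dial_top side [([563.5, 3.6, 83.2], 0.84)]
```

View pics/w7.png

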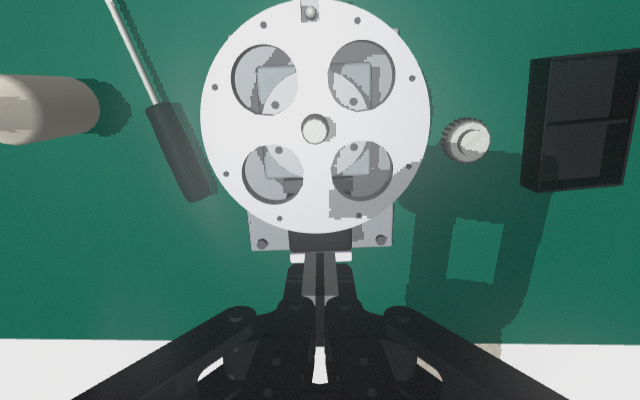

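Eleventh picture: the plate is down with the pin inside the notch at (310,12). The depth readings put its upper face at about 84 mm, and the things round it have not moved. I'll hand in.

```bash
python3 -c "
from bench import ctrl
print(ctrl.hand_in())"
```

```text
the job is handed in; nothing more can be done
None
```

The nest plate is turned so its notch sits round the timing pin, and it is pressed fully home on the indexer. I handed the job in at about 16 s with the hand well clear.

I turned the plate about +48° with the closed fingertips in a nest, in one main swing and two small corrections. I then pressed on the land opposite the notch.

- **Alignment before pressing:** the pin was about 0.5 mm from the middle of the notch.
- **Seating:** the fingertip stopped at 84 mm, and the force rose to about 20 N with no further travel.
- **After retracting:** depth readings put the plate's upper face at 84.0–84.4 mm at four places; a fifth point read 74 mm because it fell through a nest hole. The pin shows inside the notch.
- **Things round the indexer:** nut, driver, solvent and tray are where they were, within the detectors' error.
- **Failed or doubtful:** my first move call was refused by validation and nothing moved. The networks also gave a few false or missing reports, for example a low-confidence second "nut" at the pin; I set these against the pictures and ignored them.

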